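# Check a sorting-grid gap with the blade gauge

## Robot

A 6-joint arm with a two-finger parallel gripper is mounted at the origin on the work surface. World frame = base frame: x ahead of the robot, y to its left, z up, the work surface at z = 0. Lengths are in m, angles in rad, forces in N, time in s.
With the tool pointing down it reaches from about 0.375 to 0.925 m from the base axis. Payload 5.7 kg.
Tool frame: the origin (TCP) lies between the finger pads; the fingertips stand 14 mm ahead of it and the grasp point (between the pads) lies 5 mm behind it (arm.tcp_to_tips is the distance from the TCP to the fingertips, in m); z points along the fingers, y is the line along which they close (so a half turn about z gives the same grasp; the last joint's range is limited). The gripper opens to 85 mm and grips with 20 to 120 N. Pads are 22 mm wide; open, the fingers measure 114 mm over their backs; the gripper's body (76 mm by 85 mm) begins 54 mm behind the grasp point. The pads swing forward as they close: fully open they stand 13 mm farther back than shut.
Start: joints at [-1.463, 0.359, 1.51, -0, 1.272, -0.115], TCP at [0.133, -0.585, 0.245] pointing down, gripper open.
Joint ranges: [-2.97, 2.97], [-1.01, 2.36], [0.21, 2.38], [-0.96, 4.11], [0.2, 2.71], [-2.98, 2.98]. Speed limits (rad/s): [2.39, 2.39, 3.14, 3.14, 3.14, 3.14].

## Interface

Orientations are given as [roll, pitch, yaw] about the fixed x, y, z axes, in that order (R = Rz(yaw) Ry(pitch) Rx(roll)).
In Python, from rig import observe, viewer, arm gives the robot as it stands.
- The arm moves only by the tool play_rows, never from a script. Its argument "steps" is text: rows parted by semicolons, each of 7 numbers parted by spaces: the shift along the world's x, y, z in m, then the turn, a rotation vector about the world's x, y, z in rad, then the finger opening in m, from 0 to 0.0854. In form: dx dy dz wx wy wz claw; .... A call has 1 to 8 rows; each row shifts and turns the commanded pose from where the row before left it; what a row does not reach is not made up. A row lasts 1/10 s, in which the tool goes at most 50 mm and 8.59 degrees, less where a joint would pass 70% of its speed; a pose out of reach is approached as far as the arm can. A call with a gripper value outside its range is refused whole. The fingers move at their own pace and stop on an object; "grip_force" is the grip in N (left out, the last holds). Time passes only in rows, so rows that do not move let the fingers close. It gives the time, the measured TCP pose, the force, the opening and the grip force at its end, in the units of the state.
- observe(): the state, without advancing time (a new reading comes with each control period).
- viewer.get_image(name): name is "scene" or "top"; returns (picture, depth): 420x560x3 uint8, red, green, blue; 420x560 float32, m along the optical axis (not along the pixel's ray), 0 where there is no reading.
- viewer.get_calibration(name): a dict with "mtx" (3x3 intrinsics, pixels), "rvec" (rotation vector, rad) and "tvec" (3), from world to camera coordinates, as OpenCV has them. Camera axes: x right, y down, z forward; pixel columns grow to the right and rows downward; lengths in m; the calibration is good to about 2 mm. A picture is of the moment at which its call begins. get_calibration takes no time and is no camera call.
- arm.sign_off(): hands the job in; it is judged then, once.
The state is a dict: "clock": time; "qpos": joint angles; "joint_velocities": joint speeds; "joint_efforts": joint torques, N m; "ee_pos": TCP position; "tool_rot": TCP orientation; "wrist_force": force on the tool from outside, world axes, zero at the start; "wrist_torque": the same for the moment, N m; "grip_width": finger opening in m; "gripper_force": force on a finger pad.
Only numpy, scipy, OpenCV 4.12 (cv2) and the standard library are available. Lean on these libraries where they do the work, as an engineer would, in place of code of your own. Each camera call takes 0.05 s, during which the arm holds its last target. There are 200 camera calls.

## Task

In the fisheries field lab, check a section of trawl sorting grid for bent bars: take the blue-handled blade gauge out of the wooden rack and lower its steel blade into the gap marked with orange tags, near the middle of the bars' length, until its shoulder rests flat on the bars either side. Keep hold of it until the blade is well down in the gap (do not drop it in), then let go and leave it standing there; leave the yellow and white gauges in the rack.

Things in the scene. Friction and masses are not known exactly. Their poses are not given: they have to be found in the camera images.
- blue_grip (a point): Centre of the blue gauge's upright handle: 36 mm (own x) by 14 mm (own y, pinch this way from above), 60 mm tall. Under it a blue shoulder plate 50 (x) by 72 (y) mm, 8 thick, underside 40 mm below this point; then the steel blade, 40 (x) by 5 (y) mm, lower edge 92 mm below this point. z up; same after a half turn; 150 g. Starts upright in a rack pocket, blade hidden, shoulder on the rack's top.
- gap (a point): Centre of the orange-tagged gap, level with the bar tops, 92 mm above the bench. Fixed steel grid: four round 14 mm bars along own x, 40 mm apart, so three gaps 26 mm wide (y), 220 mm long; open below. A 24 mm square orange tag sits on the frame at both ends of this gap, 121 mm from its centre; the others have black tags. Seated, the blue handle's centre is 40 mm above this point.
- yellow_grip (a point): Handle centre of the yellow gauge: same shape and axes as the blue, blade 10 mm thick. Stays in the rack: a fixed wooden block 230 x 84 mm, 65 mm high, its three pockets 70 mm apart in a row along the gauges' own x, gauges in any order. Rack and grid stand on either side of the bench, either way round.
- white_grip (a point): Handle centre of the white gauge: same shape and axes as the blue, blade 16 mm thick. Stays in its pocket of the rack.
There are look-alikes about, which are no part of the job. Of the things shaped like the part that bears blue_grip, the blue one is meant.

How it is judged:
By the outcome, as a careful person would: the job done as asked, in the order asked, and still so for the second after the job is handed in, with the robot touching nothing.
It also fails if it takes over 43 s, if anything falls off the work surface, if the arm or the gripper's body presses on something with over 40 N, if the wrist force passes 120 N, or if a joint passes its speed limit or range.

## Working session

There is one attempt and no reset: what is moved stays moved. The work goes in short steps, Python scripts to look and compute and a tool call to move; the robot and the scene stay as the last step left them, time stands still between calls to the robot, and variables do not carry over. Pictures are saved under pics/ and viewed, at most 10 in all, crops included, and the job is handed in when it is done.

Besides the shell and the picture viewer there is one more tool, called after "Call:" by a JSON object that holds its "method" and its "body", one argument or row to a line. play_rows: Moves the arm, as the interface text tells. Its arguments: {"type":"object","properties":{"steps":{"type":"string"},"grip_force":{"type":"number"}},"required":["steps"]}

```bash
mkdir -p pics; cat > h.py <<'E'
import numpy as np, cv2
from rig import observe, viewer, arm
def grab(n):
    im,d=viewer.get_image(n); c=viewer.get_calibration(n)
    return im,d,np.array(c["mtx"]),cv2.Rodrigues(np.array(c["rvec"],float))[0],np.array(c["tvec"],float).ravel()
def ray(px,z,K,R,t):
    px=np.atleast_2d(px).astype(float)
    v=(np.linalg.inv(K)@np.c_[px,np.ones(len(px))].T).T@R
    o=-R.T@t
    return o+v*((z-o[2])/v[:,2])[:,None]
def cloud(d,K,R,t):
    h,w=d.shape; u,v=np.meshgrid(np.arange(w),np.arange(h))
    p=np.stack([(u-K[0,2])/K[0,0]*d,(v-K[1,2])/K[1,1]*d,d],-1)
    return (p-t)@R
def save(im,n): cv2.imwrite('pics/'+n,cv2.cvtColor(im,cv2.COLOR_RGB2BGR))
E
python3 - <<'E'
from h import *
for n in("top","scene"):
    im,d,K,R,t=grab(n); save(im,n+'0.png'); np.savez(n+'0.npz',im=im,d=d,K=K,R=R,t=t)
    print(n,-R.T@t,R[2])
E
```

```text
top [0.45486478 0.03324344 0.96142846] [ 0.06555249 -0.01987611 -0.99765115]
scene [1.22036658 0.17049223 0.6232452 ] [-0.7884048  -0.17191233 -0.59064713]
```

View pics/top0.png

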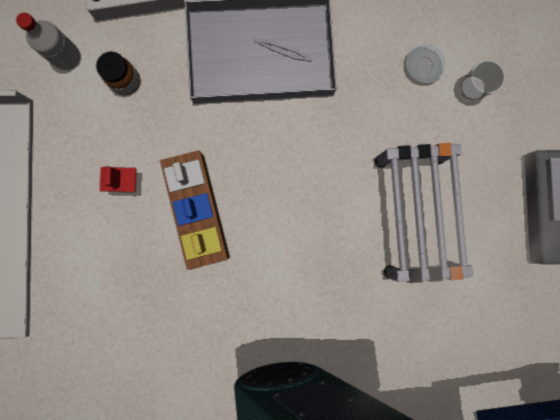

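View pics/scene0.png

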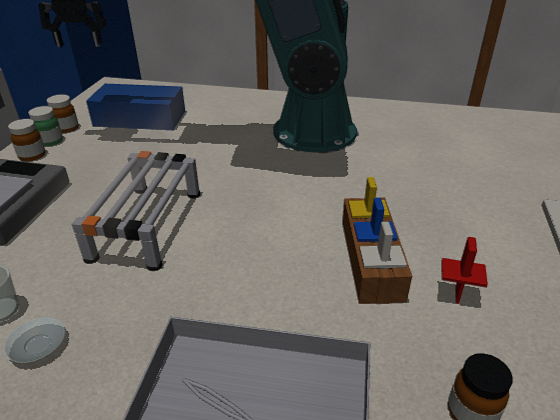

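The top view shows the rack at around (195,210), with white (183,175), blue (192,209) and yellow (200,243) gauges. A red look-alike stands outside the rack at (118,180). The grid is at (430,213), and its orange tags at (445,150) and (459,272) mark the rightmost gap. The only blue gauge is at (192,209), so I'll measure it and confirm it in a crop.

```bash
python3 - <<'E'
from h import *
P={}
for n in("top","scene"):
    z=np.load(n+'0.npz'); im,d,K,R,t=[z[k] for k in('im','d','K','R','t')]
    hsv=cv2.cvtColor(im,cv2.COLOR_RGB2HSV); X=cloud(d,K,R,t)
    blue=cv2.inRange(hsv,(105,130,50),(130,255,255))>0
    orange=cv2.inRange(hsv,(5,150,120),(16,255,255))>0
    yel=cv2.inRange(hsv,(22,130,60),(34,255,255))>0
    inr=(X[...,0]>.3)&(X[...,0]<.95)&(X[...,2]>.05)&(d>0)
    m=blue&inr&(X[...,2]<.16)&(X[...,1]>0)
    top=m&(X[...,2]>.125); sh=m&(abs(X[...,2]-.073)<.012)
    print(n,'handle top',top.sum(),X[top].mean(0) if top.any() else'', 'z95',np.percentile(X[m][:,2],[5,50,98]))
    if n=='top':
        mm=m
        for nm,q in(('blue',m),('yel',yel&inr)):
            c=max(cv2.findContours(q.astype(np.uint8),cv2.RETR_EXTERNAL,cv2.CHAIN_APPROX_NONE)[0],key=cv2.contourArea)
            w=ray(c[:,0],.073,K,R,t)[:,:2]; r=cv2.minAreaRect((w*1000).astype(np.float32)); print(nm,'shoulder rect mm',r)
    mo=(orange&inr).astype(np.uint8)
    k,l,s,ce=cv2.connectedComponentsWithStats(mo)
    for i in range(1,k):
        if s[i,4]>20:
            p=X[l==i]; print(' orange',s[i,4],ce[i],np.median(p,0), ray(ce[i],.092+.0,K,R,t)[0], 'z',p[:,2].min(),p[:,2].max())
    if n=='scene':
        for nm,q in(('blue',top),):
            print(X[q][:, :2].min(0),X[q][:,:2].max(0))
z=np.load('top0.npz');a=cv2.resize(z['im'][140:280,90:240],None,fx=3,fy=3)
b=cv2.resize(z['im'][140:280,370:480],None,fx=3,fy=3); save(np.hstack([a,b]),'crop.png')
E
```

```text
top handle top 150 [0.50607661 0.18925886 0.13283124] z95 [0.07110924 0.07389983 0.13506346]
blue shoulder rect mm ((507.0549011230469, 188.79608154296875), (48.56658935546875, 70.72307586669922), 13.731382369995117)
yel shoulder rect mm ((439.448486328125, 172.68783569335938), (50.26111602783203, 72.04545593261719), 13.587140083312988)
 orange 137 [444.38686131 149.32846715] [ 0.61510608 -0.31380439  0.09732554] [ 0.61583354 -0.31630871  0.092     ] z 0.0942433658045576 0.10279897791622412
scene handle top 109 [0.51176639 0.18952881 0.13242144] z95 [0.07076679 0.07450902 0.13464095]
 orange 51 [143.11764706 153.80392157] [ 0.37165662 -0.32759218  0.09817458] [ 0.36113529 -0.33274645  0.092     ] z 0.09655828510770509 0.10052374007571009
 orange 103 [ 90.53398058 219.97087379] [ 0.61582251 -0.31421981  0.09811662] [ 0.60786471 -0.32027197  0.092     ] z 0.09594709672356004 0.10063774072791318
[0.48987668 0.18044459] [0.52614762 0.19841671]
```

View pics/crop.png

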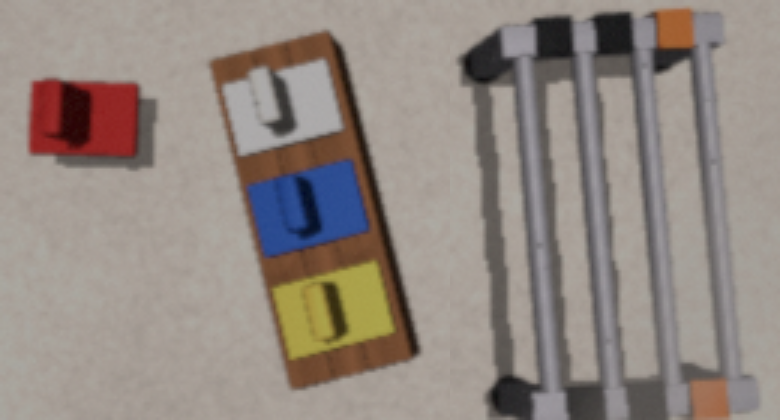

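The crop confirms blue as the middle gauge, with white above and yellow below. The orange tags mark the rightmost gap.

```bash
python3 - <<'E'
from h import *
from scipy.spatial.transform import Rotation as Ro
o=observe(); print(o['clock'],o['ee_pos'],o['tool_rot'],Ro.from_euler('xyz',o['tool_rot']).as_matrix().round(3).tolist(),o['wrist_force'],o['grip_width'])
z=np.load('top0.npz'); im,d,K,R,t=[z[k] for k in('im','d','K','R','t')]
hsv=cv2.cvtColor(im,cv2.COLOR_RGB2HSV); X=cloud(d,K,R,t)
mo=cv2.inRange(hsv,(3,130,100),(20,255,255)); mo[:,:370]=0
k,l,s,ce=cv2.connectedComponentsWithStats(mo); T=[]
for i in range(1,k):
    if s[i,4]>40: T.append(ray(ce[i],.098,K,R,t)[0]); print(ce[i],s[i],T[-1],np.median(X[l==i],0))
T=np.array(T); print('mid',T.mean(0),'len',np.linalg.norm(T[0]-T[1]))
v=(T[0]-T[1])[:2]; v/=np.linalg.norm(v); print('ang',np.arctan2(v[1],v[0]))
p=X[(X[...,2]>.084)&(X[...,2]<.105)&(X[...,1]<-.2)]; q=p[:,:2]-T.mean(0)[:2]
u,w=q@v,q@np.array([-v[1],v[0]])
for lo,hi in((-.09,-.03),(-.03,.03),(.03,.09)):
    hh=w[(u>lo)&(u<hi)]; h=np.histogram(hh,np.arange(-.05,.12,.004)); print([(round(float(e),3),int(c)) for c,e in zip(*h) if c])
E
```

```text
0.1 [ 0.13250941 -0.5845669   0.24451478] [-3.13987906e+00 -2.07879671e-04  2.22822833e-01] [[0.975, 0.221, -0.0], [0.221, -0.975, 0.002], [0.0, -0.002, -1.0]] [-0.17557357 -0.35592924 -0.12917403] 0.08585897593665932
[444.39864865 149.18243243] [438 143  13  13 148] [ 0.6150145  -0.31393288  0.098     ] [ 0.61522004 -0.31375789  0.09736562]Traceback (most recent call last):
  File "<stdin>", line 10, in <module>
IndexError: index 1 is out of bounds for axis 0 with size 1
```

```bash
python3 - <<'E'
from h import *
z=np.load('top0.npz'); im,d,K,R,t=[z[k] for k in('im','d','K','R','t')]
hsv=cv2.cvtColor(im,cv2.COLOR_RGB2HSV); X=cloud(d,K,R,t); print(hsv[272,457],d[272,457])
mo=cv2.inRange(hsv,(2,120,60),(20,255,255)); mo[:,:370]=0; mo[290:]=0
k,l,s,ce=cv2.connectedComponentsWithStats(mo); T=[]
for i in range(1,k):
    if s[i,4]>25: T.append(ray(ce[i],.098,K,R,t)[0]); print(ce[i],s[i],T[-1])
T=np.array(T); print('mid',T.mean(0),'len',np.linalg.norm(T[0]-T[1]))
v=(T[0]-T[1])[:2]; v/=np.linalg.norm(v); print('ang',np.arctan2(v[1],v[0]))
p=X[(X[...,2]>.084)&(X[...,2]<.105)&(X[...,1]<-.2)]; q=p[:,:2]-T.mean(0)[:2]
u,w=q@v,q@np.array([-v[1],v[0]])
for lo,hi in((-.09,-.03),(-.03,.03),(.03,.09)):
    hh=w[(u>lo)&(u<hi)]
    print([round(float(hh[abs(hh-c)<.015].mean()),4) for c in(-.02,.02,.06,.1)])
E
```

```text
[ 11 124 161] 0.0
[444.3125  149.41875] [438 143  13  14 160] [ 0.6145444  -0.31374004  0.098     ]
[457.8        274.17333333] [453 268  10  11  75] [ 0.36899852 -0.32931944  0.098     ]
mid [ 0.49177146 -0.32152974  0.098     ] len 0.2460396246138125
ang 0.06336304962034967
[-0.0155, 0.0245, 0.0642, 0.1039]
[-0.0164, 0.0234, 0.0632, 0.1032]
[-0.0172, 0.0226, 0.0624, 0.1023]
```

Call:
{"method": "play_rows", "body": {
  "steps": "0.045 0.05 0 0 0 0.014 0.085; 0.047 0.05 0 0 0 0 0.085; 0.047 0.05 0 0 0 0 0.085; 0.047 0.05 0 0 0 0 0.085; 0.047 0.05 0 0 0 0 0.085; 0.047 0.05 0 0 0 0 0.085; 0.047 0.05 0 0 0 0 0.085; 0.047 0.05 0 0 0 0 0.085"
}}

```text
clock: 0.9
ee_pos: [0.4066, -0.2911, 0.2451]
tool_rot: [-3.141, 0.0, 0.237]
wrist_force: [0.2, -0.8, -0.7]
grip_width: 0.0849
gripper_force: 0.0
```

Call:
{"method": "play_rows", "body": {
  "steps": "0.015 0.045 0 0 0 0 0.085; 0.015 0.045 0 0 0 0 0.085; 0.015 0.045 0 0 0 0 0.085; 0.015 0.045 0 0 0 0 0.085; 0.01 0.045 0 0 0 0 0.085; 0.01 0.045 0 0 0 0 0.085; 0.01 0.045 0 0 0 0 0.085; 0.01 0.045 0 0 0 0 0.085"
}}

```text
clock: 1.7
ee_pos: [0.5056, 0.069, 0.2451]
tool_rot: [-3.142, 0.0, 0.237]
wrist_force: [1.8, -0.2, -0.5]
grip_width: 0.0849
gripper_force: 0.0
```

Call:
{"method": "play_rows", "body": {
  "steps": "0 0.03 0 0 0 0 0.085; 0 0.03 0 0 0 0 0.085; 0 0 0 0 0 0 0.085; 0 0 0 0 0 0 0.085"
}}

```text
clock: 2.1
ee_pos: [0.5053, 0.1274, 0.2449]
tool_rot: [3.141, 0.001, 0.239]
wrist_force: [0.7, 0.2, 0.5]
grip_width: 0.0846
gripper_force: 0.0
```

Call:
{"method": "play_rows", "body": {
  "steps": "0.001 0.031 0 0 0 0 0.085; 0.001 0.031 0 0 0 0 0.085; 0 0 -0.04 0 0 0 0.085; 0 0 -0.035 0 0 0 0.085; 0 0 -0.025 0 0 0 0.085; 0 0 0 0 0 0 0.085; 0 0 0 0 0 0 0.085"
}}

```text
clock: 2.8
ee_pos: [0.5079, 0.188, 0.1454]
tool_rot: [3.141, 0.001, 0.236]
wrist_force: [1.1, -0.4, 0.2]
grip_width: 0.0848
gripper_force: 0.0
```

```bash
python3 - <<'E'
from h import *
o=observe(); print(o['ee_pos'],o['tool_rot'])
a,d,K,R,t=grab('top'); b=grab('scene')[0]
save(np.hstack([cv2.resize(a[130:290,130:270],(490,560)),cv2.resize(b[120:320,310:420],(308,560))]),'near.png')
E
```

```text
[0.50786978 0.1880034  0.14539968] [3.14147425e+00 9.59961256e-04 2.35548159e-01]
```

View pics/near.png

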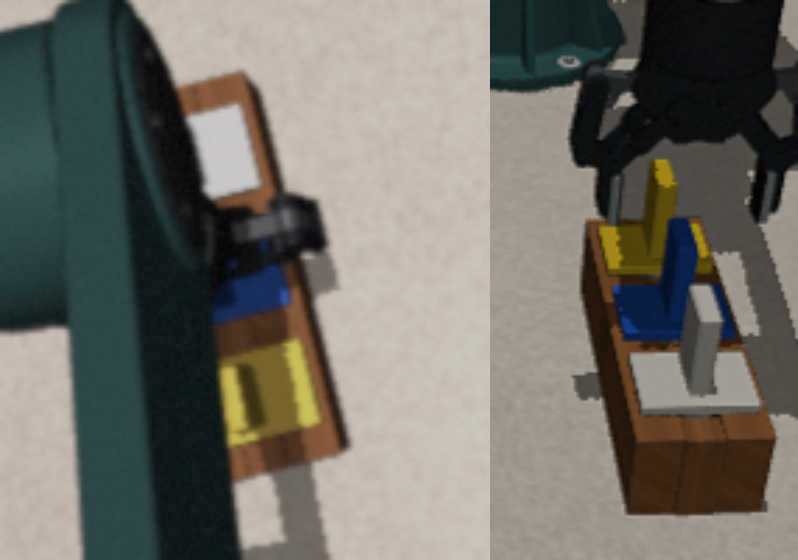

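The crop shows the open fingers straddling the blue handle, top crop around (265,235), with yellow and white clear of them. Next I descend and close.

Call:
{"method": "play_rows", "body": {
  "steps": "0 0 -0.025 0 0 0 0.085; 0 0 -0.02 0 0 0 0.085; 0 0 0 0 0 0 0.05; 0 0 0 0 0 0 0.025; 0 0 0 0 0 0 0.005; 0 0 0 0 0 0 0.005; 0 0 0 0 0 0 0.005; 0 0 0 0 0 0 0.005",
  "grip_force": 50
}}

```text
clock: 3.7
ee_pos: [0.5084, 0.1892, 0.1012]
tool_rot: [-3.142, -0.002, 0.237]
wrist_force: [-0.8, 0.2, 6.5]
grip_width: 0.0134
gripper_force: 50.6
```

Call:
{"method": "play_rows", "body": {
  "steps": "0 0 0 0 0 0 0.005; 0 0 0 0 0 0 0.005; 0 0 0.005 0 0 0 0.005; 0 0 0.01 0 0 0 0.005; 0 0 0.015 0 0 0 0.005; 0 0 0 0 0 0 0.005"
}}

```text
clock: 4.3
ee_pos: [0.5092, 0.1894, 0.1323]
tool_rot: [-3.142, -0.004, 0.237]
wrist_force: [0.7, 0.8, -0.8]
grip_width: 0.0134
gripper_force: 49.6
```

Call:
{"method": "play_rows", "body": {
  "steps": "0 0 0.02 0 0 0 0.005; 0 0 0.03 0 0 0 0.005; 0 0 0.03 0 0 0 0.005; 0 0 0.03 0 0 0 0.005; 0 0 0.015 0 0 0 0.005; 0 0 0 0 0 0 0.005"
}}

```text
clock: 4.9
ee_pos: [0.5092, 0.1894, 0.2575]
tool_rot: [-3.142, -0.005, 0.237]
wrist_force: [1.1, 0.0, -1.4]
grip_width: 0.0135
gripper_force: 49.5
```

Call:
{"method": "play_rows", "body": {
  "steps": "0 -0.015 0 0 0 0 0.005; 0 -0.03 0 0 0 -0.027 0.005; 0 -0.035 0 0 0 -0.027 0.005; 0 -0.035 0 0 0 -0.027 0.005; 0 -0.035 0 0 0 -0.027 0.005; 0 -0.035 0 0 0 -0.027 0.005; 0 -0.035 0 0 0 -0.027 0.005; 0 -0.035 0 0 0 -0.025 0.005"
}}

```text
clock: 5.7
ee_pos: [0.506, -0.0678, 0.2534]
tool_rot: [-3.141, 0.003, 0.048]
wrist_force: [0.8, 0.1, -1.7]
grip_width: 0.0134
gripper_force: 49.5
```

Call:
{"method": "play_rows", "body": {
  "steps": "0 -0.035 0 0 0 0 0.005; 0 -0.035 0 0 0 0 0.005; 0 -0.035 0 0 0 0 0.005; 0 -0.035 0 0 0 0 0.005; 0 -0.03 0 0 0 0 0.005; 0 -0.02 0 0 0 0 0.005; 0 0 0 0 0 0 0.005; 0 0 0 0 0 0 0.005"
}}

```text
clock: 6.5
ee_pos: [0.5064, -0.2559, 0.2536]
tool_rot: [-3.139, 0.003, 0.048]
wrist_force: [0.0, 1.0, -1.0]
grip_width: 0.0137
gripper_force: 49.5
```

```bash
python3 - <<'E'
from h import *
o=observe(); print(o['clock'],o['ee_pos'],o['tool_rot'],o['grip_width'])
a=grab('top')[0]; b,d,K,R,t=grab('scene'); np.savez('s1.npz',b=b,d=d,K=K,R=R,t=t)
save(np.hstack([cv2.resize(b[60:290,40:240],(520,598)),cv2.resize(a[120:300,360:490],(270,374))[:598] if 0 else cv2.copyMakeBorder(cv2.resize(a[120:300,360:490],(270,374)),0,224,0,0,cv2.BORDER_CONSTANT)]),'over.png')
E
```

```text
6.5 [ 0.50635274 -0.25587505  0.25356798] [-3.13925249e+00  2.58430109e-03  4.83178919e-02] 0.013663074728828791
```

View pics/over.png

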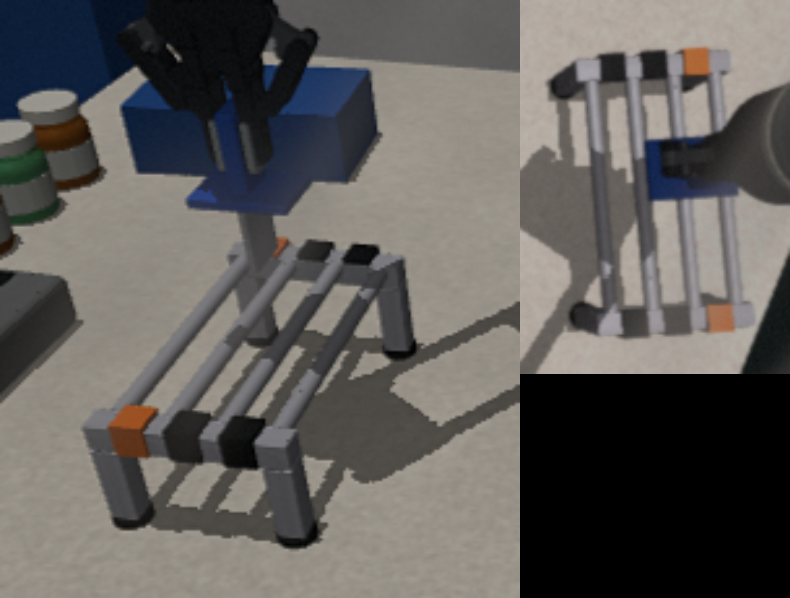

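Call:
{"method": "play_rows", "body": {
  "steps": "-0.005 -0.03 0 0 0 0 0.005; -0.005 -0.025 0 0 0 0 0.005; 0 -0.008 0 0 0 0 0.005; 0 0 -0.02 0 0 0 0.005; 0 0 -0.025 0 0 0 0.005; 0 0 -0.01 0 0 0 0.005; 0 0 0 0 0 0 0.005; 0 0 0 0 0 0 0.005"
}}

```text
clock: 7.4
ee_pos: [0.4982, -0.3185, 0.2008]
tool_rot: [-3.142, -0.0, 0.051]
wrist_force: [0.2, -0.4, -1.1]
grip_width: 0.0134
gripper_force: 49.5
```

```bash
python3 - <<'E'
from h import *
o=observe(); print(o['clock'],o['ee_pos'],o['tool_rot'],o['wrist_force'])
b,d,K,R,t=grab('scene'); np.savez('s2.npz',b=b,d=d,K=K,R=R,t=t); X=cloud(d,K,R,t)
p=X.reshape(-1,3); s=(d.ravel()>0)&(abs(p[:,0]-.495)<.06)&(abs(p[:,1]+.319)<.05)
# blade band, just under shoulder; bars near middle
z=o['ee_pos'][2]
m=s&(p[:,2]>z-.075)&(p[:,2]<z-.045)
print('blade',m.sum(),np.percentile(p[m],[5,50,95],axis=0).round(4).tolist())
# front face of blade: x max
f=m&(p[:,0]>np.percentile(p[m][:,0],90)-.006); print('front',p[f].mean(0),p[f].min(0),p[f].max(0))
hsv=cv2.cvtColor(b,cv2.COLOR_RGB2HSV)
sh=(cv2.inRange(hsv,(105,120,40),(130,255,255)).ravel()>0)&s&(abs(p[:,2]-(z+.0038-.036))<.008)
r=cv2.minAreaRect((p[sh][:,:2]*1000).astype(np.float32)); print('shoulder',r)
g=(d.ravel()>0)&(abs(p[:,2]-.089)<.006)&(p[:,1]<-.2)&(p[:,1]>-.46)
v=np.array([np.cos(.05),np.sin(.05)]);q=p[:,:2]-[.494,-.319];u=q@v;w=q@[-v[1],v[0]]
for lo,hi in((-.09,-.03),(-.03,.03),(.03,.09)):
    k=g&(u>lo)&(u<hi); print([(round(float(w[k&(abs(w-c)<.012)].mean()),4),int((k&(abs(w-c)<.012)).sum())) for c in(-.02,.02,.06,.1)])
save(cv2.resize(b[100:290,60:230],(536,600)),'low.png')
E
```

```text
7.4 [ 0.49817996 -0.31849911  0.20079399] [-3.14155453e+00 -3.47982198e-04  5.05262403e-02] [ 0.21325183 -0.3508676  -1.11334308]
blade 151 [[0.4824, -0.3189, 0.127], [0.5045, -0.3165, 0.1383], [0.5172, -0.3149, 0.1533]]
front [ 0.51503162 -0.3169542   0.1408821 ] [ 0.51063749 -0.32127506  0.12631331] [ 0.51829366 -0.31466234  0.15574308]
shoulder ((494.84735107421875, -319.60516357421875), (22.03270721435547, 82.42884826660156), 43.9516487121582)
[(-0.0175, 94), (0.0214, 123), (0.0613, 119), (0.1012, 119)]
[(-0.0182, 122), (0.0214, 139), (0.0611, 143), (0.1009, 141)]
[(-0.0186, 170), (0.0212, 167), (0.0611, 164), (0.1006, 165)]
```

View pics/low.png

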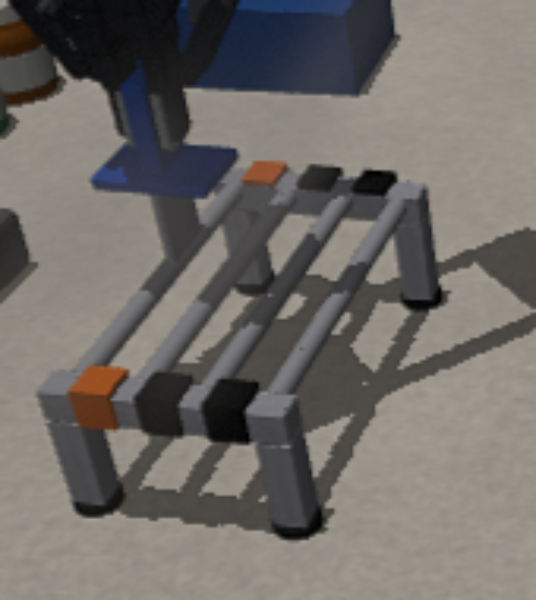

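The blade hangs just above the orange-tagged gap at about (180,240) in the crop and lines up to within 1–2 mm. Lowering it now.

Call:
{"method": "play_rows", "body": {
  "steps": "-0.002 0 -0.01 0 0 0 0.005; 0 0 -0.012 0 0 0 0.005; 0 0 -0.012 0 0 0 0.005; 0 0 -0.012 0 0 0 0.005; 0 0 -0.012 0 0 0 0.005; 0 0 -0.008 0 0 0 0.005; 0 0 0 0 0 0 0.005; 0 0 0 0 0 0 0.005"
}}

```text
clock: 8.25
ee_pos: [0.4958, -0.319, 0.1341]
tool_rot: [-3.141, 0.0, 0.05]
wrist_force: [-0.4, -0.3, 0.2]
grip_width: 0.0133
gripper_force: 49.6
```

Call:
{"method": "play_rows", "body": {
  "steps": "0 0 -0.002 0 0 0 0.005; 0 0 -0.002 0 0 0 0.005; 0 0 -0.001 0 0 0 0.005; 0 0 0 0 0 0 0.005"
}}

```text
clock: 8.65
ee_pos: [0.4957, -0.319, 0.1293]
tool_rot: [-3.142, -0.0, 0.05]
wrist_force: [-0.5, -0.3, -0.5]
grip_width: 0.0135
gripper_force: 49.6
```

Call:
{"method": "play_rows", "body": {
  "steps": "0 0 -0.001 0 0 0 0.005; 0 0 0 0 0 0 0.005; 0 0 -0.001 0 0 0 0.005; 0 0 0 0 0 0 0.005"
}}

```text
clock: 9.05
ee_pos: [0.4958, -0.3191, 0.1282]
tool_rot: [3.141, -0.0, 0.05]
wrist_force: [-1.1, 1.1, 6.0]
grip_width: 0.0136
gripper_force: 50.8
```

Call:
{"method": "play_rows", "body": {
  "steps": "0 0 0 0 0 0 0.02; 0 0 0 0 0 0 0.03; 0 0 0 0 0 0 0.045; 0 0 0 0 0 0 0.06; 0 0 0 0 0 0 0.06; 0 0 0.015 0 0 0 0.06; 0 0 0.025 0 0 0 0.06; 0 0 0.03 0 0 0 0.06"
}}

```text
clock: 9.85
ee_pos: [0.495, -0.3183, 0.1969]
tool_rot: [-3.14, 0.002, 0.05]
wrist_force: [0.4, -0.1, 1.1]
grip_width: 0.0602
gripper_force: 0.0
```

Call:
{"method": "play_rows", "body": {
  "steps": "0 0 0.03 0 0 0 0.06; 0 0 0.03 0 0 0 0.06; 0 0.03 0.01 0 0 0 0.06; 0 0.04 0 0 0 0 0.06; 0 0.04 0 0 0 0 0.06; 0 0.04 0 0 0 0 0.06; 0 0.03 0 0 0 0 0.06; 0 0 0 0 0 0 0.06"
}}

```text
clock: 10.65
ee_pos: [0.4949, -0.1354, 0.2672]
tool_rot: [-3.14, 0.001, 0.053]
wrist_force: [1.3, -0.4, -0.0]
grip_width: 0.0602
gripper_force: 0.0
```

```bash
python3 - <<'E'
from h import *
o=observe(); print(o['clock'],o['ee_pos'],o['wrist_force'])
a,d,K,R,t=grab('top'); X=cloud(d,K,R,t)
hsv=cv2.cvtColor(a,cv2.COLOR_RGB2HSV); m=(cv2.inRange(hsv,(105,130,40),(130,255,255))>0)&(d>0)&(X[...,1]<-.2)&(X[...,2]>.08)&(X[...,2]<.18)&(X[...,0]>.4)
sh=m&(X[...,2]<.11); print('z shoulder (exp .100)',np.percentile(X[sh][:,2],[5,50,95]),'top (exp .162)',np.percentile(X[m][:,2],98),X[m&(X[...,2]>.15)].mean(0))
print(cv2.minAreaRect((X[sh][:,:2]*1000).astype(np.float32)))
b=grab('scene')[0]
save(np.hstack([cv2.resize(b[100:290,60:230],(450,503)),cv2.resize(a[120:300,360:490],(345,503))]),'end.png')
E
```

```text
10.65 [ 0.4949155  -0.13542481  0.26721186] [ 1.30543604 -0.41016416 -0.01852819]Traceback (most recent call last):
  File "<stdin>", line 5, in <module>
    return _quantile_unchecked(
        a, q, axis, out, overwrite_input, method, keepdims, weights)
    return _ureduce(a,
                    func=_quantile_ureduce_func,
    ...<5 lines>...
                    overwrite_input=overwrite_input,
                    method=method)
    r = func(a, **kwargs)
    result = _quantile(arr,
                       quantiles=q,
    ...<2 lines>...
                       out=out,
                       weights=wgt)
    slices_having_nans = np.isnan(arr[-1, ...])
                                  ~~~^^^^^^^^^
IndexError: index -1 is out of bounds for axis 0 with size 0
```

Probably the arm is hiding it from the top camera, so I'll use the scene camera.

```bash
python3 - <<'E'
from h import *
a=grab('top')[0]; b,d,K,R,t=grab('scene'); X=cloud(d,K,R,t)
save(np.hstack([cv2.resize(b[100:290,60:230],(450,503)),cv2.resize(a[120:300,360:490],(345,503))]),'end.png')
hsv=cv2.cvtColor(b,cv2.COLOR_RGB2HSV); m=(cv2.inRange(hsv,(105,100,30),(130,255,255))>0)&(d>0)&(X[...,1]<-.2)&(X[...,2]>.08)&(X[...,2]<.18)&(X[...,0]>.4)
sh=m&(X[...,2]<.108); print(m.sum())
if m.any(): print('z shoulder (exp .100)',np.percentile(X[sh][:,2],[5,50,95]),'top (exp .162)',np.percentile(X[m][:,2],98),X[m&(X[...,2]>.155)].mean(0)); print(cv2.minAreaRect((X[sh][:,:2]*1000).astype(np.float32)))
E
```

```text
469
z shoulder (exp .100) [0.09863182 0.10108877 0.10319765] top (exp .162) 0.1619482570174761 [ 0.49599497 -0.31754961  0.16085467]
((495.5829162597656, -318.4654541015625), (51.70159912109375, 71.37599182128906), 4.206279754638672)
```

View pics/end.png

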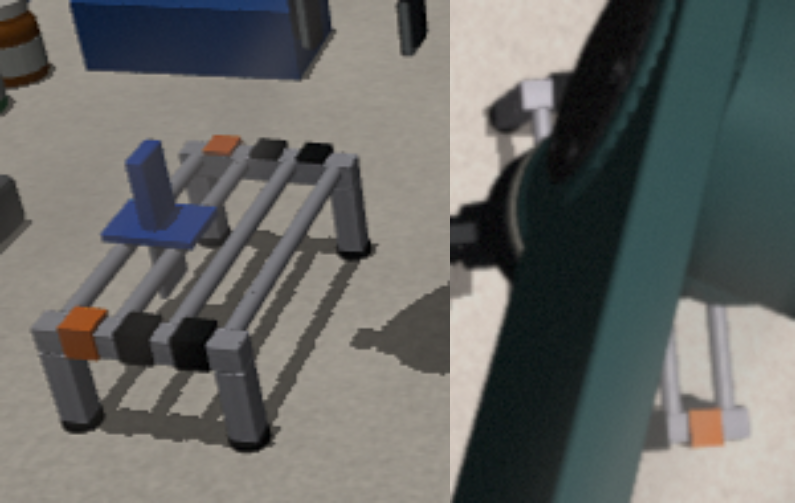

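The blue gauge is seated upright in the orange-tagged gap at crop (155,220). Its shoulder is level at z≈0.100, and it is mid-length, with the gripper clear of it.

```bash
python3 -c "
from rig import arm; print(arm.sign_off())"
```

```text
the job is handed in; nothing more can be done
None
```

I handed the job in at about 11 s on the robot clock: the blue gauge stands released in the orange-tagged gap near mid-length, shoulder flat on the bars, and I did not touch the yellow and white gauges in the rack.

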